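# Let a tube offcut out of the catch box with the flap lever

## Task

A tube offcut lies behind the heavy grate flap of the offcut box. Press down the rubber pad on the long end of the lever with your fingertips and keep it down until the tube has rolled out into the catch tray, then ease the lever back up so that the flap closes without slamming, and move away. Do not touch the flap or the tube, and leave the other things on the riser as they stand.

Things in the scene. Friction and masses are not known exactly. Their poses are not given: they have to be found in the camera images.
- chute: Grey offcut box and lever stand, fixed on a plywood riser (400 x 580 mm, top 12 to 67 mm above the bench, varies). Origin on the riser's top under the lever's pivot, z up; heights below are above the riser. Lever along this frame's y, long arm to -y; pivot at 100 mm between cheeks 118 mm high. Box: y 118 to 272, x -180 to 55 mm, 130 mm high; its open front and the tray face +x.
- lever_pad (a point): Centre of the upper face of the black rubber pad on the lever's long end, the place to press (pressing the bare bar does not count). Pad 46 mm (chute x) by 44 mm (along the lever). It lies 230 mm from the pivot along the lever and 14 mm above the lever's mid-line and moves on an arc about the pivot: about 181 mm above the riser at rest, 57 mm fully pressed.
- lever (a joint): Lever angle in rad: 0 at rest (long arm slopes 0.30 rad up from the pivot to the pad), grows as the pad is pressed down, 0.55 at its stop (long arm slopes 0.25 rad down). Pressing takes about 5 to 12 N at the pad; the weight of the flap drives the lever back to 0 when the pad is let go, so it must be followed up slowly.
- flap (a joint): Angle (rad) of the steel grate flap (about 4 kg), hinged on the box's rear top edge and carried on a lug by the lever's short end: 0 shut, about 0.29 with the lever fully pressed. The tube passes under its skirt from about 0.15 (lever about 0.3); press the lever to 0.45 or more for free passage. Closing faster than 1.2 rad/s counts as slamming; letting the pad rise at up to 0.1 m/s is safe.
- tube: Steel tube offcut, 30 mm diameter, 120 mm long, lying along the chute's y axis on the box's sloping floor behind the flap's skirt, seen through the grate. Origin at its centre, y axis along the tube. When the flap is up it rolls towards chute +x by itself, within about a second.
- tray: Fixed open steel catch tray in front of the box, 95 mm (chute x) by 166 mm (chute y), walls 30 mm at the box side, 60 mm at the far side, 45 mm at the ends; rubber floor 8 mm above the riser's top. Origin on the riser's top under its centre, axes parallel to the chute's. A tube lying in it has its centre about 23 mm above the riser's top.
- spray_can: Bystander: upright spray can on the riser, 58 mm diameter, 150 mm high, origin at the centre of its underside.
- coupling: Bystander: short steel pipe coupling standing on end on the riser, 60 mm diameter, 45 mm high, origin at the centre of its underside.
- wrench: Bystander: wrench 170 mm long lying flat on the riser beside the lever; origin at the middle of its underside.

How it is judged (in metres and radians):
On the way, in this order (a step that is already met when the one before it is completed fails the run):
1. the fingers press the lever's pad and the flap rises (contact force between the fingers and rubber_pad above 1 N and value of joint lever above 0.1 rad and value of joint flap above 0.05 rad), for 0.05 s.
2. the tube has rolled out into the tray while the fingers still press the pad (x of tube in the frame of tray between -0.045 and 0.045 m and y of tube in the frame of tray between -0.08 and 0.08 m and z of tube in the frame of tray below 0.04 m and contact force between the fingers and rubber_pad above 1 N and value of joint lever above 0.1 rad), for 0.1 s.
At the end, for the whole second after the job is handed in: The tube lies at rest in the catch tray (centre inside the tray walls, under 40 mm above the riser's top), the flap is shut (under 0.02 rad) and the lever is back up (under 0.05 rad) (x of tube in the frame of tray between -0.045 and 0.045 m and y of tube in the frame of tray between -0.08 and 0.08 m and z of tube in the frame of tray below 0.04 m and linear speed of tube below 0.05 m/s and value of joint flap below 0.02 rad and value of joint lever below 0.05 rad); the robot touches nothing.
It fails at once if the flap slams (closes faster than 1.2 rad/s) (velocity of joint flap below -1.2 rad/s).
It fails at once if the robot touches the flap (contact force between any of the fingers, the arm and flap above 1 N).
It fails at once if the robot touches the tube (contact force between any of the fingers, the arm and tube above 0.5 N).
It fails at once if another thing on the riser is moved by more than 20 mm or lifted (distance of any of spray_can, coupling, wrench from where it was at the start of the episode above 0.02 m).
It also fails if it takes over 35 s, if anything falls off the work surface, if the arm or the gripper's body presses on something with over 40 N, if the wrist force passes 120 N, or if a joint passes its speed limit or range.

## Robot

A 6-joint arm with a two-finger parallel gripper is mounted at the origin on the work surface. World frame = base frame: x ahead of the robot, y to its left, z up, the work surface at z = 0. Lengths are in m, angles in degrees, forces in N, time in s.
With the tool pointing down it reaches from about 0.35 to 0.875 m from the base axis. Payload 4.2 kg.
Tool frame: the origin (TCP) lies on the centre line of the jaws, within the pads' length; the fingertips stand 25 mm ahead of it and the grasp point (between the pads) lies 6 mm ahead of it; z points along the fingers, y is the line along which they close (so a half turn about z gives the same grasp; the last joint's range is limited). The gripper opens to 87 mm and grips with 3 to 60 N. Pads are 19 mm wide; open, the fingers measure 117 mm over their backs; the gripper's body (75 mm by 190 mm) begins 51 mm behind the grasp point.
Start: joints at [-52.506, 22.042, 0.453, 0, -68.411, -14.817], TCP at [0.241, -0.577, 0.248] pointing down, gripper open.
Joint ranges: [-179.83, 179.83], [-69.29, 118.12], [-61.27, 80.66], [-181.25, 117.63], [-171.15, -9.14], [-177.46, 177.46]. Speed limits (degrees/s): [159.86, 159.86, 180, 180, 180, 180].

## Interface

Orientations are given as a 3x3 rotation matrix whose columns are the frame's x, y, z axes.
In Python, from station import r gives the robot as it stands.
- The arm moves only by the tool move_arm, never from a script. Its argument "series" is a list of rows, each an object with "grip": the opening, from 0 (shut) to 1 (fully open); "xyz": the shift along the tool's x, y, z in mm, a list of three; "angular": the turn, a rotation vector about the tool's x, y, z in rad, a list of three. A call has 1 to 10 rows; each row is the pose to reach, as a shift and turn from the pose commanded when the call began, along the tool's axes at that moment; what a row does not reach only later rows make up. A row lasts 1/10 s, in which the tool goes at most 50 mm and 8.59 degrees, less where a joint would pass 70% of its speed; a pose out of reach is approached as far as the arm can. A call with a gripper value outside its range is refused whole. The fingers move at their own pace and stop on an object; the grip force is fixed at half the most. Time passes only in rows, so rows that repeat a pose let the fingers close. It gives the time, the measured TCP pose, the force, the opening and the grip force at its end, in the units of the state.
- r.sense(): the state, without advancing time (a new reading comes with each control period).
- r.capture(name): name is "scene" or "top" or "wrist"; returns a dict with "img" (384x512x3 uint8, red, green, blue), "camera_matrix" (3x3 intrinsics, pixels), "rvec" (rotation vector, rad) and "tvec" (3), from world to camera coordinates, as OpenCV has them; the wrist camera has in their place "hand_eye" (4x4, takes a point from camera to tool coordinates, whose origin is the TCP and whose axes are the flange's). Camera axes: x right, y down, z forward; pixel columns grow to the right and rows downward; lengths in m; the calibration is good to about 2 mm. The wrist camera is an equidistant fisheye: a pixel r from the principal point sees the ray r / f radians off the axis. A picture is of the moment at which its call begins: read the wrist's pose just before it. There is no depth.
- r.finish_job(): hands the job in; it is judged then, once.
The state is a dict: "time_s": time; "joints": joint angles; "joint_velocities": joint speeds; "effort": joint torques, N m; "tcp_pos": TCP position; "ee_rot": TCP orientation; "wrist_force": force on the tool from outside, world axes, zero at the start; "moment": the same for the moment, N m; "gripper_width": opening from 0.0 (shut) to 1.0 (fully open); "gripper_force": force on a finger pad.
Only numpy, scipy, OpenCV 4.12 (cv2) and the standard library are available. Lean on these libraries where they do the work, as an engineer would, in place of code of your own. Each camera call takes 0.05 s, during which the arm holds its last target. There are 200 camera calls.

## Working session

There is one attempt and no reset: what is moved stays moved. The work goes in short steps, Python scripts to look and compute and a tool call to move; the robot and the scene stay as the last step left them, time stands still between calls to the robot, and variables do not carry over. Pictures are saved under pics/ and viewed, at most 10 in all, crops included, and the job is handed in when it is done.

Besides the shell and the picture viewer there is one more tool, called after "Request:" as a command line: name --argument value ..., lists and objects as JSON in quotes. move_arm: Moves the arm, as the interface text tells. Its arguments: {"type":"object","properties":{"series":{"type":"array"}},"required":["series"]}

```bash
mkdir -p pics; python3 - <<'E'
from station import r
import cv2,numpy as np,pickle
d={}
s=r.sense();print({k:np.round(v,3).tolist() for k,v in s.items() if k in('time_s','tcp_pos','ee_rot','gripper_width')})
for n in("scene","top"):
    c=r.capture(n);d[n]=c;cv2.imwrite(f"pics/{n}.png",cv2.resize(c["img"][:,:,::-1],(768,576),interpolation=cv2.INTER_CUBIC))
    print(n,c["camera_matrix"].tolist(),np.round(-cv2.Rodrigues(c["rvec"])[0].T@np.ravel(c["tvec"]),3))
pickle.dump(d,open("d.pkl","wb"))
E
```

```text
{'time_s': 0.0, 'tcp_pos': [0.241, -0.576, 0.246], 'ee_rot': [[-0.923, -0.385, -0.001], [-0.385, 0.923, 0.002], [0.0, 0.002, -1.0]], 'gripper_width': 0.999}
scene [[394.0978026531751, 0.0, 252.82170973895813], [0.0, 394.0978026531751, 191.20465027009993], [0.0, 0.0, 1.0]] [1.013 0.315 0.986]
top [[361.57626352328793, 0.0, 254.68698844898137], [0.0, 361.57626352328793, 192.23044799467777], [0.0, 0.0, 1.0]] [0.4   0.108 0.954]
```

View pics/scene.png

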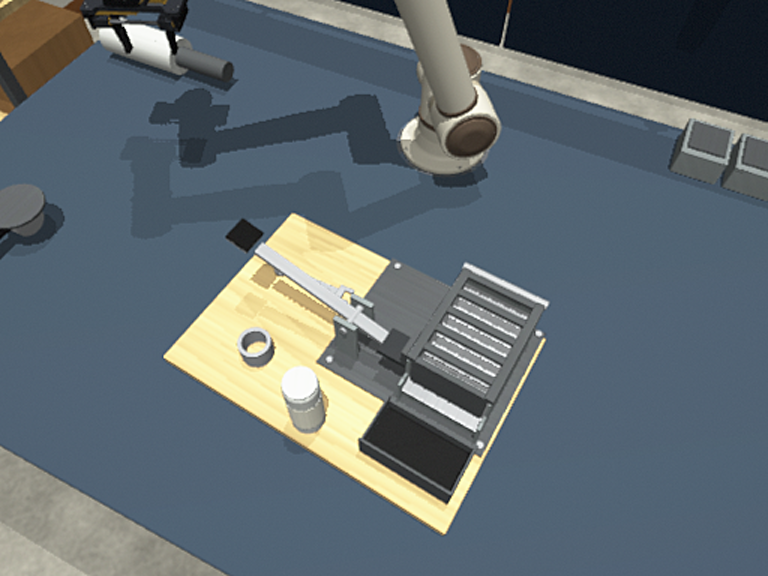

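View pics/top.png

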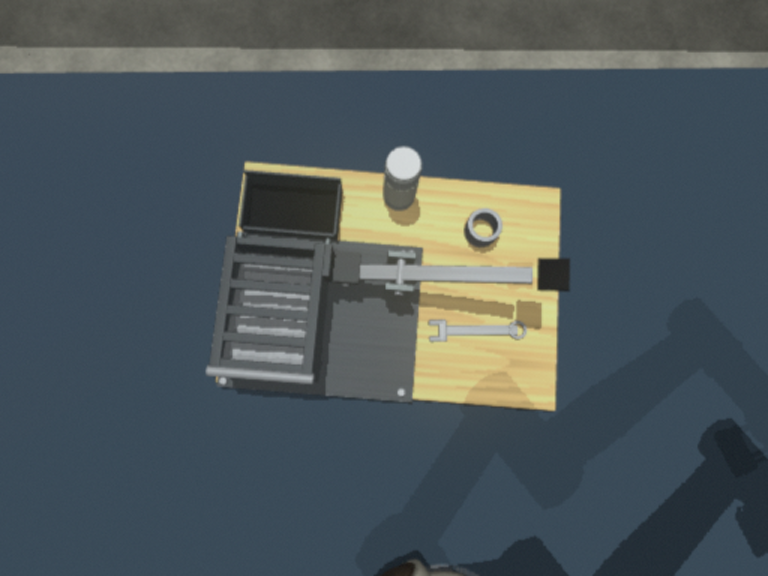

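The scene view shows the pad at about (244,235) and the lever running to the pivot at (352,310). The riser corners there are (293,214), (166,356), (445,532) and (545,341). In the top view the pad is at (554,274), the pivot at (400,272), the spray can at (402,165) and the coupling at (484,228). The tray is at top left. Chute axes are roughly the world axes.

```bash
cat > h.py <<'E'
import cv2,numpy as np,pickle
d=pickle.load(open("d.pkl","rb"))
def P(n):
    c=d[n];R=cv2.Rodrigues(c["rvec"])[0];return R,np.ravel(c["tvec"]),c["camera_matrix"]
def tri(a,b):
    M=[]
    for n in("scene","top"):
        R,t,K=P(n);M.append(K@np.c_[R,t])
    X=cv2.triangulatePoints(M[0],M[1],np.array(a,float).reshape(2,1),np.array(b,float).reshape(2,1)).ravel();return X[:3]/X[3]
def proj(n,X):
    c=d[n];return cv2.projectPoints(np.array(X,float).reshape(-1,3),c["rvec"],c["tvec"],c["camera_matrix"],None)[0].reshape(-1,2)
def plane(n,uv,z):
    R,t,K=P(n);C=-R.T@t;v=R.T@np.linalg.solve(K,[uv[0],uv[1],1]);return C+v*(z-C[2])/v[2]
E
python3 - <<'E'
from h import *
def pad(n,u,v):
    img=d[n]["img"];m=(img.max(2)<40).astype(np.uint8)
    k,l,s,c=cv2.connectedComponentsWithStats(m)
    i=l[int(v),int(u)];cn=cv2.findContours((l==i).astype(np.uint8),0,2)[0][0]
    q=cv2.minAreaRect(cn);print(n,s[i],c[i],q, cv2.boxPoints(q).tolist());return c[i]
a=pad("scene",244/1.5,235/1.5);b=pad("top",554/1.5,274/1.5)
X=tri(a,b);print("pad",X,proj("scene",X)-a,proj("top",X)-b)
# riser corners: far-right, near-right, far-left
for s,t in(((166,356),(560,187)),((293,214),(555,410)),((445,532),(246,164))):
    Y=tri(np.array(s)/1.5,np.array(t)/1.5);print(Y,proj("top",Y)-np.array(t)/1.5)
E
```

```text
scene [151 146  24  22 275] [162.69090909 156.30181818] ((162.56195068359375, 156.42919921875), (16.650760650634766, 17.591480255126953), 41.18592834472656) [[150.50442504882812, 157.56637573242188], [162.0885009765625, 144.32742309570312], [174.61947631835938, 155.29202270507812], [163.035400390625, 168.53097534179688]]
top [     0      0    512    384 196220] [255.54747223 191.46235858] ((268.0, 382.0), (2.0, 8.0), 90.0) [[264.0, 381.0], [272.0, 381.0], [272.0, 383.0], [264.0, 383.0]]
pad [0.58953856 0.00646958 0.34908959] [[43.04900402 -5.90653646]] [[ 47.70701887 -45.97269633]]
[ 0.74708971 -0.23951076  0.02141507] [[-1.33137603  0.525586  ]]
[ 0.35147613 -0.20492836  0.01105686] [[-0.77441497  0.29497672]]
[0.80361529 0.33037819 0.01055912] [[-0.5290207   0.17733353]]
```

```bash
python3 - <<'E'
from h import *
im=d["top"]["img"];print(im[183,369],im[183,390],d["scene"]["img"][156,162])
w=im[165:202,350:390].max(2);print(w[18].tolist());print(w[:,19].tolist())
m=np.zeros(im.shape[:2],np.uint8);m[165:202,350:390]=w<32
for T in(28,34,40):
    m[165:202,350:390]=w<T
    k,l,s,c=cv2.connectedComponentsWithStats(m);i=1+np.argmax(s[1:,4]);print(T,s[i],c[i])
    b=c[i];X=tri((162.6,156.4),b);print(X,proj("top",X)-b)
E
```

```text
[40 41 39] [60 76 89] [29 31 30]
[182, 181, 180, 178, 170, 203, 213, 208, 131, 62, 41, 40, 39, 41, 39, 41, 41, 41, 43, 41, 40, 39, 41, 41, 41, 40, 44, 43, 43, 55, 81, 89, 89, 88, 88, 89, 88, 89, 88, 89]
[214, 216, 215, 216, 216, 213, 191, 120, 53, 40, 39, 38, 39, 40, 42, 40, 44, 41, 41, 41, 41, 40, 42, 42, 41, 42, 42, 49, 107, 182, 212, 215, 215, 215, 216, 215, 214]Traceback (most recent call last):
  File "<stdin>", line 7, in <module>
    return _wrapfunc(a, 'argmax', axis=axis, out=out, **kwds)
    return bound(*args, **kwds)
ValueError: attempt to get argmax of an empty sequence
```

```bash
python3 - <<'E'
from h import *
b=np.array((369.2,182.7));X=tri((162.6,156.4),b);print("pad",X,proj("top",X)-b)
t0=np.array([.747,-.2395]);
for z in(.012,.014,.02):
    c=[plane("top",np.array(t)/1.5,z)[:2] for t in((560,187),(555,410),(246,164))]
    s=[plane("scene",np.array(t)/1.5,z)[:2] for t in((166,356),(293,214),(445,532))]
    print(z,np.round(c,4).tolist(),np.round(s,4).tolist())
# chute axes from riser far edge, top view
c=[plane("top",np.array(t)/1.5,.014)[:2] for t in((560,187),(246,164),(555,410))]
ey=(c[1]-c[0])/np.linalg.norm(c[1]-c[0]);print("len",np.linalg.norm(c[1]-c[0]),np.linalg.norm(c[2]-c[0]),"yaw",np.degrees(np.arctan2(-ey[0],ey[1])))
ex=(c[0]-c[2])/np.linalg.norm(c[0]-c[2]);print("yaw x",np.degrees(np.arctan2(ex[1],ex[0])))
for z0 in (.012,.02):
  p=plane("top",np.array((400,271))/1.5,z0+.118);print("pivot",p, "yaw lever",np.degrees(np.arctan2(X[0]-p[0],p[1]-X[1])),np.linalg.norm((X-p)[:2]))
E
```

```text
pad [ 0.55196379 -0.15759861  0.19543354] [[-0.3347527   0.13274216]]
0.012 [[0.7521, -0.2468], [0.3522, -0.2067], [0.8035, 0.3286]] [[0.7442, -0.2412], [0.3519, -0.2025], [0.8034, 0.3315]]
0.014 [[0.7513, -0.2461], [0.3523, -0.206], [0.8026, 0.3281]] [[0.7448, -0.2401], [0.3533, -0.2015], [0.8039, 0.3315]]
0.02 [[0.7491, -0.2438], [0.3526, -0.204], [0.8001, 0.3267]] [[0.7464, -0.2367], [0.3574, -0.1983], [0.8052, 0.3314]]
len 0.5765157137914844 0.40100852136259124 yaw -5.107237991270727
yaw x -5.737177908921846
pivot [0.57409195 0.05894429 0.13      ] yaw lever -5.834708343037888 0.21767058408462742
pivot [0.57240378 0.05942252 0.138     ] yaw lever -5.380492405032638 0.21798157012025063
```

Triangulation puts the pad at (0.552, -0.158, 0.195). That gives a riser top of about 0.014, a yaw of about -5.5° and a pad-to-pivot distance of 0.217 m against 0.216 expected. I'll approach above the pad with the fingers shut.

Request:
move_arm --series '[{"grip": 0, "xyz": [-40, 24, -30], "angular": [0, 0, -0.14]}, {"grip": 0, "xyz": [-84, 50, -40], "angular": [0, 0, -0.28]}, {"grip": 0, "xyz": [-128, 76, -40], "angular": [0, 0, -0.42]}, {"grip": 0, "xyz": [-170, 101, -40], "angular": [0, 0, -0.56]}, {"grip": 0, "xyz": [-212, 126, -40], "angular": [0, 0, -0.7]}, {"grip": 0, "xyz": [-254, 151, -40], "angular": [0, 0, -0.84]}, {"grip": 0, "xyz": [-296, 176, -40], "angular": [0, 0, -0.98]}, {"grip": 0, "xyz": [-338, 201, -40], "angular": [0, 0, -1.08]}, {"grip": 0, "xyz": [-380, 226, -40], "angular": [0, 0, -1.08]}, {"grip": 0, "xyz": [-420, 250, -40], "angular": [0, 0, -1.08]}]'

```text
time_s: 1.1
tcp_pos: [0.5328, -0.182, 0.2873]
ee_rot: [[-0.094, -0.996, -0.001], [-0.996, 0.094, 0.0], [-0.0, 0.001, -1.0]]
wrist_force: [0.0, -0.9, 0.8]
gripper_width: 0.168
gripper_force: 0.0
```

Request:
move_arm --series '[{"grip": 0, "xyz": [-26, -17, 20], "angular": [0, 0, 0]}, {"grip": 0, "xyz": [-26, -17, 30], "angular": [0, 0, 0]}, {"grip": 0, "xyz": [-26, -17, 40], "angular": [0, 0, 0]}, {"grip": 0, "xyz": [-26, -17, 40], "angular": [0, 0, 0]}]'

```text
time_s: 1.5
tcp_pos: [0.5501, -0.1602, 0.2456]
ee_rot: [[-0.096, -0.995, -0.004], [-0.995, 0.096, 0.0], [-0.0, 0.004, -1.0]]
wrist_force: [-0.7, 0.2, -0.0]
gripper_width: 0.006
gripper_force: 0.0
```

```bash
python3 - <<'E'
from station import r
import cv2,numpy as np
s=r.sense();print(s["tcp_pos"],s["wrist_force"],s["gripper_width"])
c=r.capture("wrist");w=c["img"];print(c["camera_matrix"],c["hand_eye"])
t=r.capture("scene")["img"]
o=np.vstack([np.hstack([w,np.zeros((384,0,3),np.uint8)])])
o=np.hstack([cv2.resize(w,(400,300)),cv2.resize(t[80:230,90:290],(400,300),interpolation=cv2.INTER_CUBIC)])
cv2.imwrite("pics/a.png",o[:,:,::-1])
E
```

```text
[ 0.55005736 -0.16023105  0.24562818] [-0.69969897  0.20917759 -0.02989588] 0.006143524398254232
[[297.31863964   0.         257.10502657]
 [  0.         297.31863964 191.54151946]
 [  0.           0.           1.        ]] [[-1.26312049e-04 -9.68571825e-01 -2.48734002e-01  6.53459680e-02]
 [ 9.99999808e-01  2.85537272e-05 -6.19008093e-04  3.26257364e-04]
 [ 6.06656082e-04 -2.48734033e-01  9.68571635e-01 -1.36656375e-01]
 [ 0.00000000e+00  0.00000000e+00  0.00000000e+00  1.00000000e+00]]
```

View pics/a.png

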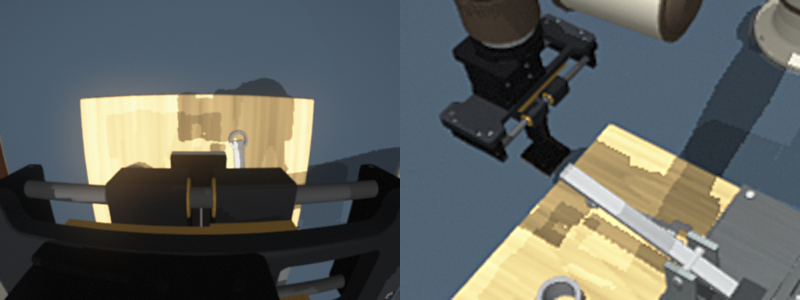

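The fingertips sit about 25 mm above the pad and centred on it: the pad edge in the wrist image is at column 199 of 400. I'll press along the pad's arc.

Request:
move_arm --series '[{"grip": 0, "xyz": [-1, 0, 12], "angular": [0, 0, 0]}, {"grip": 0, "xyz": [-2, 0, 22], "angular": [0, 0, 0]}, {"grip": 0, "xyz": [0, 0, 31], "angular": [0, 0, 0]}, {"grip": 0, "xyz": [3, 0, 40], "angular": [0, 0, 0]}, {"grip": 0, "xyz": [5, 0, 49], "angular": [0, 0, 0]}, {"grip": 0, "xyz": [7, 0, 58], "angular": [0, 0, 0]}, {"grip": 0, "xyz": [9, 0, 68], "angular": [0, 0, 0]}, {"grip": 0, "xyz": [11, 0, 78], "angular": [0, 0, 0]}]'

```text
time_s: 2.4
tcp_pos: [0.5504, -0.1718, 0.1725]
ee_rot: [[-0.094, -0.996, 0.002], [-0.996, 0.094, -0.002], [0.002, -0.002, -1.0]]
wrist_force: [-5.0, 1.5, 15.0]
gripper_width: 0.004
gripper_force: 7.3
```

Request:
move_arm --series '[{"grip": 0, "xyz": [1, 0, 10], "angular": [0, 0, 0]}, {"grip": 0, "xyz": [2, 0, 20], "angular": [0, 0, 0]}, {"grip": 0, "xyz": [2, 0, 30], "angular": [0, 0, 0]}, {"grip": 0, "xyz": [2, 0, 40], "angular": [0, 0, 0]}, {"grip": 0, "xyz": [1, 0, 48], "angular": [0, 0, 0]}, {"grip": 0, "xyz": [0, 0, 55], "angular": [0, 0, 0]}, {"grip": 0, "xyz": [0, 0, 59], "angular": [0, 0, 0]}, {"grip": 0, "xyz": [0, 0, 59], "angular": [0, 0, 0]}, {"grip": 0, "xyz": [0, 0, 59], "angular": [0, 0, 0]}, {"grip": 0, "xyz": [0, 0, 59], "angular": [0, 0, 0]}]'

```text
time_s: 3.4
tcp_pos: [0.5505, -0.1718, 0.1131]
ee_rot: [[-0.094, -0.996, 0.001], [-0.996, 0.094, -0.002], [0.002, -0.001, -1.0]]
wrist_force: [-4.6, -0.6, 14.4]
gripper_width: 0.009
gripper_force: 7.0
```

```bash
python3 - <<'E'
from station import r
import cv2,numpy as np
s=r.sense();print(s["tcp_pos"],s["wrist_force"])
t=r.capture("scene")["img"];u=r.capture("top")["img"]
o=np.hstack([cv2.resize(t[130:340,90:370],(400,300)),cv2.resize(u[90:300,130:410],(400,300))])
cv2.imwrite("pics/b.png",o[:,:,::-1])
E
```

```text
[ 0.55048243 -0.1717733   0.11311869] [-4.61696638 -0.55799503 14.44202938]
```

View pics/b.png

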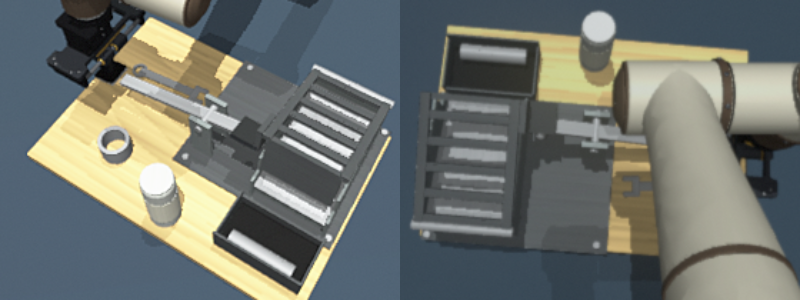

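The tube lies in the tray: (262,253) in the left image, (493,53) in the right. The pad is still pressed. I'll hold briefly, then ease up at 0.05 m/s.

Request:
move_arm --series '[{"grip": 0, "xyz": [0, 0, 0], "angular": [0, 0, 0]}, {"grip": 0, "xyz": [0, 0, 0], "angular": [0, 0, 0]}, {"grip": 0, "xyz": [0, 0, 0], "angular": [0, 0, 0]}, {"grip": 0, "xyz": [0, 0, -4], "angular": [0, 0, 0]}, {"grip": 0, "xyz": [1, 0, -9], "angular": [0, 0, 0]}, {"grip": 0, "xyz": [1, 0, -14], "angular": [0, 0, 0]}, {"grip": 0, "xyz": [2, 0, -19], "angular": [0, 0, 0]}, {"grip": 0, "xyz": [2, 0, -24], "angular": [0, 0, 0]}, {"grip": 0, "xyz": [2, 0, -29], "angular": [0, 0, 0]}, {"grip": 0, "xyz": [2, 0, -34], "angular": [0, 0, 0]}]'

```text
time_s: 4.5
tcp_pos: [0.5502, -0.1737, 0.1473]
ee_rot: [[-0.094, -0.996, 0.001], [-0.996, 0.094, -0.002], [0.002, -0.001, -1.0]]
wrist_force: [-4.3, 0.3, 13.7]
gripper_width: 0.005
gripper_force: 6.6
```

Request:
move_arm --series '[{"grip": 0, "xyz": [0, 0, -5], "angular": [0, 0, 0]}, {"grip": 0, "xyz": [0, 0, -10], "angular": [0, 0, 0]}, {"grip": 0, "xyz": [0, 0, -15], "angular": [0, 0, 0]}, {"grip": 0, "xyz": [-1, 0, -20], "angular": [0, 0, 0]}, {"grip": 0, "xyz": [-1, 0, -25], "angular": [0, 0, 0]}, {"grip": 0, "xyz": [-2, 0, -30], "angular": [0, 0, 0]}, {"grip": 0, "xyz": [-3, 0, -35], "angular": [0, 0, 0]}, {"grip": 0, "xyz": [-4, 0, -40], "angular": [0, 0, 0]}, {"grip": 0, "xyz": [-5, 0, -45], "angular": [0, 0, 0]}, {"grip": 0, "xyz": [-6, 0, -50], "angular": [0, 0, 0]}]'

```text
time_s: 5.5
tcp_pos: [0.5508, -0.1674, 0.1974]
ee_rot: [[-0.094, -0.996, 0.002], [-0.996, 0.094, -0.002], [0.001, -0.002, -1.0]]
wrist_force: [-3.9, 1.3, 12.2]
gripper_width: 0.009
gripper_force: 6.1
```

Request:
move_arm --series '[{"grip": 0, "xyz": [-1, 0, -4], "angular": [0, 0, 0]}, {"grip": 0, "xyz": [-2, 0, -8], "angular": [0, 0, 0]}, {"grip": 0, "xyz": [-3, 0, -12], "angular": [0, 0, 0]}, {"grip": 0, "xyz": [-4, 0, -16], "angular": [0, 0, 0]}, {"grip": 0, "xyz": [-5, 0, -20], "angular": [0, 0, 0]}, {"grip": 0, "xyz": [-6, 0, -24], "angular": [0, 0, 0]}, {"grip": 0, "xyz": [-7, 0, -28], "angular": [0, 0, 0]}, {"grip": 0, "xyz": [-8, 0, -32], "angular": [0, 0, 0]}, {"grip": 0, "xyz": [-8, 0, -36], "angular": [0, 0, 0]}, {"grip": 0, "xyz": [-8, 0, -40], "angular": [0, 0, 0]}]'

```text
time_s: 6.5
tcp_pos: [0.5512, -0.1589, 0.2341]
ee_rot: [[-0.095, -0.995, -0.001], [-0.995, 0.095, 0.0], [-0.0, 0.001, -1.0]]
wrist_force: [0.7, -1.0, -0.2]
gripper_width: 0.0
gripper_force: 0.0
```

Contact is released at the rest height. Next I back away upwards and towards -y, then check.

Request:
move_arm --series '[{"grip": 0, "xyz": [0, 0, -20], "angular": [0, 0, 0]}, {"grip": 0, "xyz": [0, 0, -50], "angular": [0, 0, 0]}, {"grip": 0, "xyz": [40, 0, -80], "angular": [0, 0, 0]}, {"grip": 0, "xyz": [80, 0, -80], "angular": [0, 0, 0]}, {"grip": 0, "xyz": [120, 0, -80], "angular": [0, 0, 0]}, {"grip": 0, "xyz": [160, 0, -80], "angular": [0, 0, 0]}, {"grip": 0, "xyz": [200, 0, -80], "angular": [0, 0, 0]}, {"grip": 0, "xyz": [200, 0, -80], "angular": [0, 0, 0]}, {"grip": 0, "xyz": [200, 0, -80], "angular": [0, 0, 0]}]'

```text
time_s: 7.4
tcp_pos: [0.532, -0.3588, 0.3132]
ee_rot: [[-0.097, -0.995, -0.002], [-0.995, 0.097, 0.001], [-0.001, 0.002, -1.0]]
wrist_force: [0.8, 0.1, 0.0]
gripper_width: 0.003
gripper_force: 0.0
```

```bash
python3 - <<'E'
from station import r
import cv2,numpy as np
s=r.sense();print(s["tcp_pos"],s["wrist_force"])
t=r.capture("scene")["img"];u=r.capture("top")["img"]
o=np.hstack([cv2.resize(t[130:340,90:370],(400,300)),cv2.resize(u[90:300,130:410],(400,300))])
cv2.imwrite("pics/c.png",o[:,:,::-1])
E
```

```text
[ 0.53201952 -0.35881431  0.31322886] [0.77800905 0.14023649 0.04297409]
```

View pics/c.png

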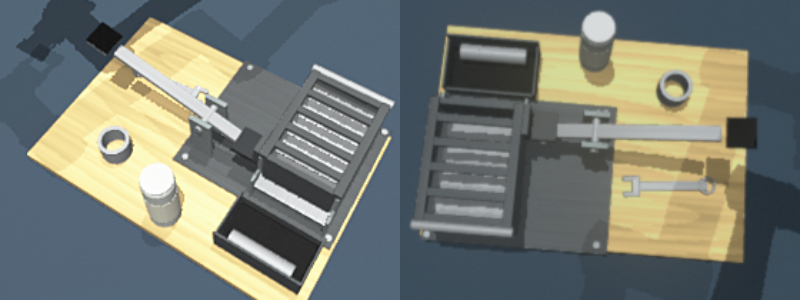

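The tube is in the tray at (262,253), the lever is back up with its pad at (103,38), and the flap is shut. The can, coupling and wrench are where they were.

```bash
python3 -c "
from station import r
print(r.finish_job())"
```

```text
the job is handed in; nothing more can be done
None
```

The job is handed in: the tube rolled into the catch tray, the lever was eased back up and the flap closed, the other things stand where they were, and the arm is clear; the hand-in call returned no verdict.

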